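Clamp a spark plug carrier in the inspection fixture

ROBOT

A 6-joint arm with a two-finger parallel gripper is mounted at the origin on the work surface. World frame = base frame: x ahead of the robot, y to its left, z up, the work surface at z = 0. Lengths are in m, angles in rad, forces in N, time in s.
With the tool pointing down it reaches from about 0.35 to 0.775 m from the base axis. Payload 7.3 kg.
Tool frame: the origin (TCP) lies midway between the tips of the shut fingers; the grasp point (between the pads) lies 19 mm behind it (robot.grip_depth is the z of the grasp point in the tool frame, in m); z points along the fingers, y is the line along which they close (so a half turn about z gives the same grasp; the last joint's range is limited). The gripper opens to 92 mm and grips with 3 to 60 N. Pads are 19 mm wide; open, the fingers measure 130 mm over their backs; the gripper's body (75 mm by 190 mm) begins 47 mm behind the grasp point.
Start: joints at [-1.282, 0.342, 1.524, -0, 1.275, -0.146], TCP at [0.221, -0.476, 0.227] pointing down, gripper open.
Joint ranges: [-2.53, 2.53], [-0.77, 2.02], [0.04, 2.7], [-1, 4.14], [0.28, 2.66], [-3.11, 3.11]. Speed limits (rad/s): [2.57, 2.57, 3.14, 3.14, 3.14, 3.14].

INTERFACE

Orientations are given as [roll, pitch, yaw] about the fixed x, y, z axes, in that order (R = Rz(yaw) Ry(pitch) Rx(roll)).
In Python, from cell import robot, viewer gives the robot as it stands.
- The arm moves only by the tool step_arm, never from a script. Its argument "increments" is a list of rows, each an object with "delta_pos": the shift along the tool's x, y, z in cm, a list of three; "dr": the turn, a rotation vector about the tool's x, y, z in degrees, a list of three; "fingers": the closure, from -1 (fully open) to 1 (shut), so that 0 is half open. In form: [{"delta_pos": [tx, ty, tz], "dr": [wx, wy, wz], "fingers": fingers}, ...]. A call has exactly 5 rows; each row is the pose to reach, as a shift and turn from the pose commanded when the call began, along the tool's axes at that moment; what a row does not reach only later rows make up. A row lasts 1/8 s, in which the tool goes at most 62.5 mm and 10.7 degrees, less where a joint would pass 70% of its speed; a pose out of reach is approached as far as the arm can. A call with a gripper value outside its range is refused whole. The fingers move at their own pace and stop on an object; "newtons" is the grip in N (left out, the last holds). Time passes only in rows, so rows that repeat a pose let the fingers close, or fill a call up. It gives the time, the measured TCP pose, the force, the opening and the grip force at its end, in the units of the state.
- robot.observe(): the state, without advancing time (a new reading comes with each control period).
- viewer.read_camera(name): name is "side" or "top" or "wrist"; returns the picture (420x560x3 uint8, red, green, blue); there is no depth.
- viewer.camera_params(name): a dict with "K" (3x3 intrinsics, pixels), "T" (4x4, takes a point from camera to world coordinates). Camera axes: x right, y down, z forward; pixel columns grow to the right and rows downward; lengths in m; the calibration is good to about 2 mm. The wrist camera is an equidistant fisheye: a pixel r from the principal point sees the ray r / f radians off the axis. A picture is of the moment at which its call begins: read the wrist's pose just before it. camera_params takes no time and is no camera call; for the wrist camera it gives the pose at the moment of the call.
- robot.hand_in(): hands the job in; it is judged then, once.
The state is a dict: "time": time; "qpos": joint angles; "qvel": joint speeds; "joint_efforts": joint torques, N m; "tool_pos": TCP position; "tool_rot": TCP orientation; "contact_force": force on the tool from outside, world axes, zero at the start; "torque": the same for the moment, N m; "opening": finger opening in m; "grip_force": force on a finger pad.
Only numpy, scipy, OpenCV 4.12 (cv2) and the standard library are available. Lean on these libraries where they do the work, as an engineer would, in place of code of your own. Each camera call takes 0.05 s, during which the arm holds its last target. There are 200 camera calls.

TASK

Push the blue plug carrier along its channel until it is fully home against the yellow stop, gently and without ramming it. Then turn the red square knob of the clamp clockwise until its foot bears on the carrier and the knob suddenly goes stiff, and from there give it one eighth of a turn (45 degrees) more: firm, but not overtightened. Let go, and leave the spare plug, the red bin and the screwdriver where they are.

Things in the scene. Friction and masses are not known exactly. Their poses are not given: they have to be found in the camera images.
- bed: Fixed aluminium plate, 120 (x) by 220 (y) by 12 mm, y along the channel towards the stop; origin at table height under the home carrier's centre (plate from y -130 to +90). Two dark rails, 19 to 31 mm either side, tops 26 mm above the table, make a channel 38 mm wide. A yellow stop block, 62 mm wide, 42 mm high, closes its +y end.
- stop_face (a point): Centre of the stop's face that the carrier's nose must meet, 75 mm along +y from the bed's origin, 18 mm above the table; axes as the bed.
- carrier: Loose blue strip, 36 (x) by 150 (y) by 12 mm, 0.3 to 0.65 kg, in the channel 25 to 50 mm short of the stop, underside 12 mm above the table; origin at the centre of its underside, y towards the stop. Two steel plugs, 21 mm thick, stand fixed on it 32 and 2 mm behind centre (tops 58 mm above its underside). Its bare +y end goes under the clamp foot.
- push_tab (a point): Where to push: middle of the outer (-y) face of the upright tab at the carrier's rear, 42 mm above the table. The tab is 34 mm wide, 8 mm thick, its top 54 mm above the table. Axes as the carrier.
- nose (a point): Middle of the carrier's front (+y) end face, 6 mm above its underside.
- clamp: Fixed blue bridge over the channel, 104 (x) by 32 (y) mm, top 66 mm above the table; origin at table height on the knob's axis, 48 mm along +y from the bed's origin.
- knob_grip (a point): Where to grip the red knob, on its vertical axis, 108 mm above the table. The knob is a square block, 28 by 28 mm and 32 mm tall, from 20 mm below this point to 12 mm above it, over a black flange 36 mm across. x and y axes square to the block's faces, z up. Once tight it sinks 1 mm per rad. Grip it hard. It stays where left.
- foot: Brass disc at the lower end of the knob's screw, 24 mm across, 6 mm thick, sprung; origin at the centre of its underside, which starts 1.6 to 3 mm above the top of the carrier's tongue.
- spare_plug: Bystander: loose steel spark plug standing on its nut beside the fixture, 21 mm thick, 46 mm tall; origin at the centre of its underside.
- red_bin: Bystander: open red plastic bin, 110 by 150 by 50 mm; origin at the centre of its underside.
- screwdriver: Bystander: screwdriver lying on the table on the fixture's far side, about 200 mm long, along its own x axis; origin at its middle underneath.
- knob: The red knob (origin on its axis under the flange, 28 mm below the grip point). Turned clockwise from above it lowers the foot 1 mm per rad. It runs free (0.05 N m), staying at its height, for 1.6 to 3 rad from the start; then the foot meets the carrier and the torque jumps within 0.1 rad to about 0.6 N m while it is being turned (much of it fades when the hand stops).
There are look-alikes about, which are no part of the job. What is meant by the carrier is not orange, and is the larger of those in its own colour.

How it is judged:
By the outcome, as a careful person would: the job done as asked, in the order asked, and still so for the second after the job is handed in, with the robot touching nothing.
It also fails if it takes over 72 s, if anything falls off the work surface, if the arm or the gripper's body presses on something with over 40 N, if the wrist force passes 120 N, or if a joint passes its speed limit or range.

## Working session

There is one attempt and no reset: what is moved stays moved. The work goes in short steps, Python scripts to look and compute and a tool call to move; the robot and the scene stay as the last step left them, time stands still between calls to the robot, and variables do not carry over. Pictures are saved under pics/ and viewed, at most 10 in all, crops included, and the job is handed in when it is done.

Besides the shell and the picture viewer there is one more tool, called after "Call:" as name(argument=value, ...), one argument or row to a line, values as JSON. step_arm: Moves the arm, as the interface text tells. Its arguments: {"type":"object","properties":{"increments":{"type":"array"},"newtons":{"type":"number"}},"required":["increments"]}

```bash
mkdir -p pics; ls; python3 - <<'E'
from cell import robot, viewer
import cv2, numpy as np
for n in ("side","top"):
    im=viewer.read_camera(n); cv2.imwrite(f"pics/{n}0.png",im[:,:,::-1])
    p=viewer.camera_params(n); print(n,np.round(p["K"],1).tolist(),np.round(p["T"],3).tolist())
s=robot.observe(); print(s); print(robot.grip_depth)
E
```

```text
pics
side [[508.3, 0.0, 277.4], [0.0, 508.3, 209.2], [0.0, 0.0, 1.0]] [[-0.948, -0.159, 0.275, 0.276], [-0.317, 0.466, -0.826, 0.952], [0.004, -0.871, -0.492, 0.585], [0.0, 0.0, 0.0, 1.0]]
top [[389.3, 0.0, 281.4], [0.0, 389.3, 209.5], [0.0, 0.0, 1.0]] [[0.022, -0.997, 0.08, 0.474], [-1.0, -0.021, 0.01, 0.135], [-0.009, -0.08, -0.997, 0.957], [0.0, 0.0, 0.0, 1.0]]
{'time': 0.1, 'qpos': array([-1.28197388e+00,  3.42656348e-01,  1.52490468e+00, -1.03069005e-05,
        1.27539660e+00, -1.46024137e-01]), 'qvel': array([-4.92867922e-04, -1.05141525e-03, -2.02283648e-03, -1.46048888e-03,
        3.17811543e-05, -4.08349364e-04]), 'joint_efforts': array([ 1.13734426e-03, -4.32004237e+01, -2.44694549e+01,  7.20122340e-02,
        5.26709540e-02, -5.77289939e-05]), 'tool_pos': array([ 0.22107105, -0.47579409,  0.22611861]), 'tool_rot': array([-3.14024077e+00, -1.88860725e-04,  4.34849465e-01]), 'contact_force': array([0.04366623, 0.00310342, 0.47913576]), 'torque': array([ 0.00581516,  0.00805907, -0.03998454]), 'grip_force': 0.0, 'opening': 0.09195448802508067}
-0.0188
```

View pics/side0.png

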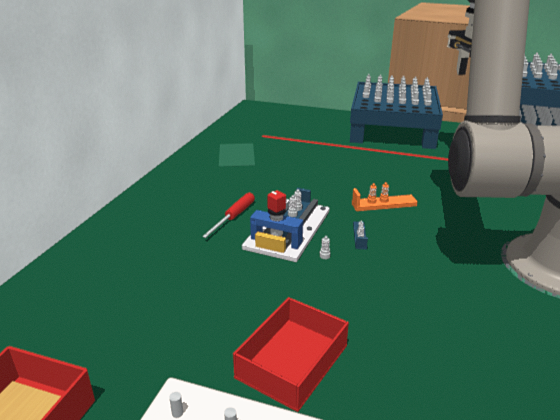

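View pics/top0.png

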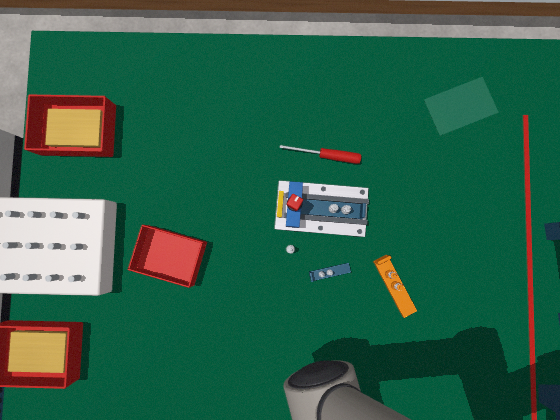

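The top view shows the fixture at about (322,208), with the yellow stop at (280,205), the red knob at (295,202) and plugs at (334,209) and (347,209). Three things could be the carrier: the blue strip in the channel at (335,208), a small blue strip at (330,272) and an orange one at (395,287). By the description it is the larger blue one, in the channel, and I'll check that in one close crop.

```bash
cat > h.py <<'E'
import numpy as np, cv2
from cell import robot, viewer
def ray(n,u,v):
    p=viewer.camera_params(n); d=np.linalg.inv(p["K"])@[u,v,1.]; T=p["T"]
    return T[:3,3], T[:3,:3]@d
def onz(n,u,v,z):
    o,d=ray(n,u,v); return o+d*(z-o[2])/d[2]
def proj(n,P):
    p=viewer.camera_params(n); T=np.linalg.inv(p["T"]); c=T[:3,:3]@P+T[:3,3]; q=p["K"]@c; return q[:2]/q[2]
def tri(obs):
    A=np.zeros((3,3));b=np.zeros(3)
    for n,u,v in obs:
        o,d=ray(n,u,v); d/=np.linalg.norm(d); M=np.eye(3)-np.outer(d,d); A+=M;b+=M@o
    return np.linalg.solve(A,b)
E
python3 - <<'E'
import cv2,numpy as np
t=cv2.imread("pics/top0.png")[170:245,265:385]; s=cv2.imread("pics/side0.png")[180:265,235:345]
a=cv2.resize(t,None,fx=6.4,fy=4*1.0,interpolation=2) if 0 else cv2.resize(t,None,fx=4,fy=4,interpolation=2)
b=cv2.resize(s,None,fx=4,fy=4,interpolation=2)
c=np.zeros((600,800,3),np.uint8)
a=cv2.resize(t,(408,255),interpolation=2); 
a=cv2.resize(t,None,fx=3.3,fy=3.3,interpolation=2); b=cv2.resize(s,None,fx=3.6,fy=3.6,interpolation=2)
c[:a.shape[0],:a.shape[1]]=a; c[:b.shape[0],400:400+b.shape[1]]=b
print(a.shape,b.shape); cv2.imwrite("pics/crop1.png",c[:310])
E
```

```text
(248, 396, 3) (306, 396, 3)
```

View pics/crop1.png

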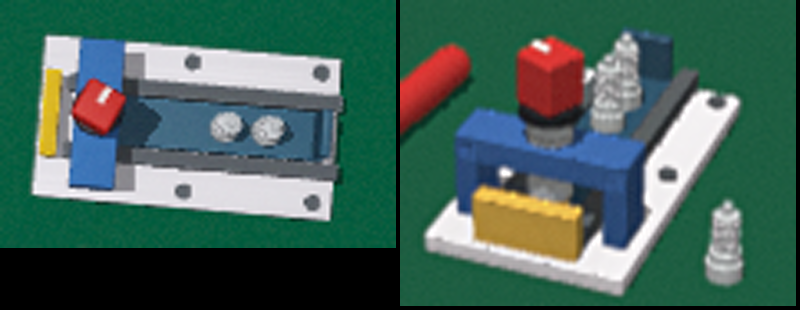

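The crop confirms the blue strip in the channel: its tab is at crop (322,133), the plugs are at (227,127) and (268,130), and the knob at (99,106) stands turned in yaw. Now I'll fit the bed frame and triangulate the knob and tab.

```bash
python3 - <<'E'
from h import *
C=lambda x,y:(265+(x+.5)/3.3-.5,170+(y+.5)/3.3-.5)
S=lambda x,y:(235+(x-400+.5)/3.6-.5,180+(y+.5)/3.6-.5)
cs=np.array([onz("top",*C(*p),.012) for p in [(47,36),(340,60),(330,220),(33,194)]])
# corners: +y end far x, -y far x, -y near x, +y near x
print(cs.round(4), [np.linalg.norm(cs[i]-cs[(i+1)%4]).round(4) for i in range(4)])
y=(cs[0]+cs[3]-cs[1]-cs[2])[:2]; y/=np.linalg.norm(y); x=np.array([y[1],-y[0]])
c=cs.mean(0)[:2]; o=c+y*.02
print("y axis",y.round(4),"x",x.round(4),"yaw",np.degrees(np.arctan2(x[1],x[0])),"origin",o.round(4),"knob axis",(o+y*.048).round(4))
k=tri([("top",*C(103,94)),("side",*S(551,54))]); print("knob top",k.round(4))
print("knob top at .12 from top",onz("top",*C(103,94),.12).round(4), onz("side",*S(551,54),.12).round(4))
t=tri([("top",*C(323,133)),("side",*S(650,36))]); print("tab top",t.round(4))
for q in [(317,108),(316,160),(330,109),(328,160)]:
    p=onz("top",*C(*q),.054)[:2]-o; print("tab pts bed xy",(p@x).round(4),(p@y).round(4))
for q in [(227,127),(268,130)]:
    p=onz("top",*C(*q),.070)[:2]-o; print("plug",(p@x).round(4),(p@y).round(4))
p=k[:2]-o; print("knob in bed",p@x,p@y)
print("spare",tri([("top",290.5,249),("side",*S(725,280))]).round(4),onz("top",290.5,249,.03).round(4))
p=viewer.camera_params("wrist");print(p["K"].round(1).tolist(),p["T"].round(3).tolist())
E
```

```text
[[ 0.6206  0.1525  0.012 ]
 [ 0.6072 -0.0647  0.012 ]
 [ 0.489  -0.0579  0.012 ]
 [ 0.5032  0.1601  0.012 ]] [np.float64(0.2176), np.float64(0.1185), np.float64(0.2185), np.float64(0.1177)]
y axis [0.0634 0.998 ] x [ 0.998  -0.0634] yaw -3.6374750738928014 origin [0.5563 0.0675] knob axis [0.5593 0.1154]
knob top [0.5621 0.1116 0.1161]
knob top at .12 from top [0.5663 0.1129 0.12  ] [0.5548 0.1181 0.12  ]
tab top [ 0.5465 -0.045   0.053 ]
tab pts bed xy 0.0174 -0.1064
tab pts bed xy -0.0193 -0.1082
tab pts bed xy 0.0174 -0.1155
tab pts bed xy -0.0186 -0.1166
plug -0.0029 -0.0423
plug -0.0026 -0.0707
knob in bed 0.0029721700962909913 0.04437641266706968
spare [ 0.4526  0.1201 -0.0047] [0.4548 0.1209 0.03  ]
[[325.2, 0.0, 282.5], [0.0, 325.2, 209.5], [0.0, 0.0, 1.0]] [[0.421, -0.87, -0.256, 0.292], [-0.907, -0.404, -0.119, -0.443], [0.001, 0.282, -0.959, 0.383], [0.0, 0.0, 0.0, 1.0]]
```

The checks agree: the bed measures 0.218 x 0.118, the knob top is at z 0.116, the tab top at z 0.053, and the carrier is about 40 mm short of home. Next is staging behind the tab with the fingers shut and tool x along the channel.

```bash
cat >> h.py <<'E'
from scipy.spatial.transform import Rotation as Ro
Y=np.array([.0634,.998]); X=np.array([.998,-.0634]); O=np.array([.5563,.0675])
def bed(p): q=np.asarray(p)[:2]-O; return np.array([q@X,q@Y])
def world(x,y,z): return np.r_[O+x*X+y*Y,z]
def delta(P,yawdeg,cur=None):
    s=robot.observe(); p,r=cur or (s["tool_pos"],s["tool_rot"])
    R=Ro.from_euler("xyz",r); G=Ro.from_euler("xyz",[np.pi,0,np.radians(yawdeg)])
    print("dcm",(R.inv().apply(np.asarray(P)-p)*100).round(2),"dr",np.degrees((R.inv()*G).as_rotvec()).round(1))
E
python3 -c "
from h import *
delta(world(-.001,-.150,.10),86.4)"
```

```text
dcm [ 46.03 -22.01  12.65] dr [ -0.1  -0.1 -61.5]
```

Call:
step_arm(
  increments=[
    {"delta_pos": [46, -22, 12.6], "dr": [0, 0, -61.5], "fingers": 1},
    {"delta_pos": [46, -22, 12.6], "dr": [0, 0, -61.5], "fingers": 1},
    {"delta_pos": [46, -22, 12.6], "dr": [0, 0, -61.5], "fingers": 1},
    {"delta_pos": [46, -22, 12.6], "dr": [0, 0, -61.5], "fingers": 1},
    {"delta_pos": [46, -22, 12.6], "dr": [0, 0, -61.5], "fingers": 1},
  ],
  newtons=20,
)

```text
time: 0.72
tool_pos: [0.4152, -0.2405, 0.1512]
tool_rot: [3.142, 0.0, 1.378]
contact_force: [1.2, -1.6, 0.4]
opening: 0.0467
grip_force: 0.0
```

```bash
python3 -c "
from h import *
print(robot.observe()['qvel'].round(2));delta(world(-.001,-.150,.10),86.4)"
```

```text
[ 1.03  0.24  0.03 -0.   -0.27 -0.47]
dcm [18.05  9.79  5.12] dr [ 0.   0.  -7.4]
```

Call:
step_arm(
  increments=[
    {"delta_pos": [6, 3.3, 1.7], "dr": [0, 0, -5], "fingers": 1},
    {"delta_pos": [11, 6, 3.1], "dr": [0, 0, -5], "fingers": 1},
    {"delta_pos": [14, 7.5, 4], "dr": [0, 0, -5], "fingers": 1},
    {"delta_pos": [14, 7.5, 4], "dr": [0, 0, -5], "fingers": 1},
    {"delta_pos": [14, 7.5, 4], "dr": [0, 0, -5], "fingers": 1},
  ],
)

```text
time: 1.35
tool_pos: [0.5149, -0.12, 0.1116]
tool_rot: [-3.141, 0.0, 1.46]
contact_force: [-0.2, 0.2, -0.1]
opening: 0.0007
grip_force: 0.0
```

```bash
python3 -c "
from h import *
print(robot.observe()['qvel'].round(2),robot.observe()['qpos'].round(2));delta(world(-.001,-.140,.038),86.4)
im=viewer.read_camera('top')[150:265,250:410]; cv2.imwrite('pics/top1.png',cv2.resize(im[:,:,::-1],None,fx=5,fy=5,interpolation=2))"
```

```text
[-0.02 -0.01  0.    0.   -0.    0.  ] [-0.37  0.47  1.67 -0.    1.   -0.26]
dcm [5.1  2.61 7.36] dr [-0.   0.  -2.8]
```

View pics/top1.png

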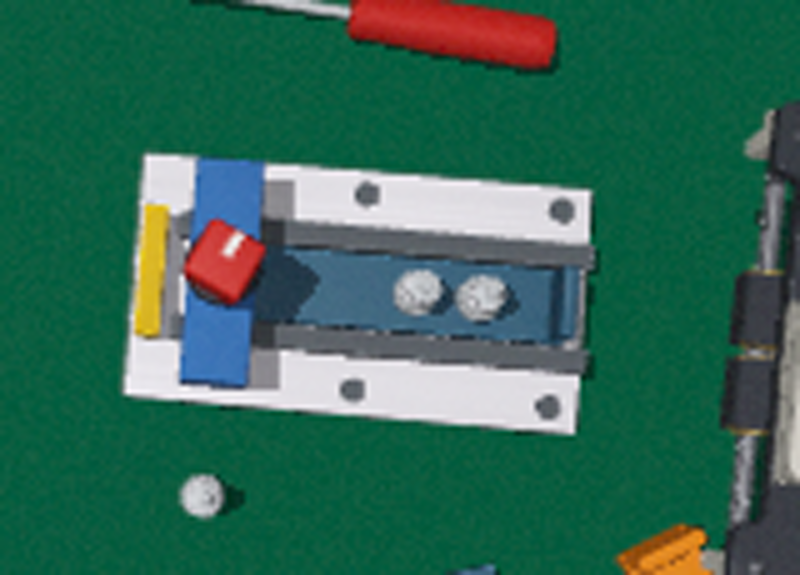

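The fingers are at (757,355), in line behind the tab at (568,300). The fixture is unchanged, and the knob's edges give a yaw of about 58° mod 90. Descending behind the tab.

Call:
step_arm(
  increments=[
    {"delta_pos": [2.5, 1.3, 3.5], "dr": [0, 0, -2.8], "fingers": 1},
    {"delta_pos": [5.1, 2.6, 7.3], "dr": [0, 0, -2.8], "fingers": 1},
    {"delta_pos": [5.1, 2.6, 7.3], "dr": [0, 0, -2.8], "fingers": 1},
    {"delta_pos": [5.1, 2.6, 7.3], "dr": [0, 0, -2.8], "fingers": 1},
    {"delta_pos": [5.1, 2.6, 7.3], "dr": [0, 0, -2.8], "fingers": 1},
  ],
)

```text
time: 2.02
tool_pos: [0.5474, -0.0733, 0.0404]
tool_rot: [3.139, 0.001, 1.507]
contact_force: [-0.6, -1.1, -0.3]
opening: 0.0003
grip_force: 0.0
```

```bash
python3 -c "
from h import *
s=robot.observe();print(s['contact_force'].round(2),bed(s['tool_pos']).round(4),s['tool_pos'],s['tool_rot']);delta(world(-.001,-.0845,.038),86.4)
p=viewer.camera_params('wrist');im=viewer.read_camera('wrist'); cv2.imwrite('pics/w1.png',im[:,:,::-1]);np.savez('w1.npz',K=p['K'],T=p['T'])"
```

```text
[-0.57 -1.14 -0.3 ] [ 0.     -0.1411] [ 0.54739356 -0.07333217  0.04035555] [3.13895890e+00 8.14077821e-04 1.50691083e+00]
dcm [ 5.66 -0.11  0.23] dr [ 0.2  0.  -0.1]
```

View pics/w1.png

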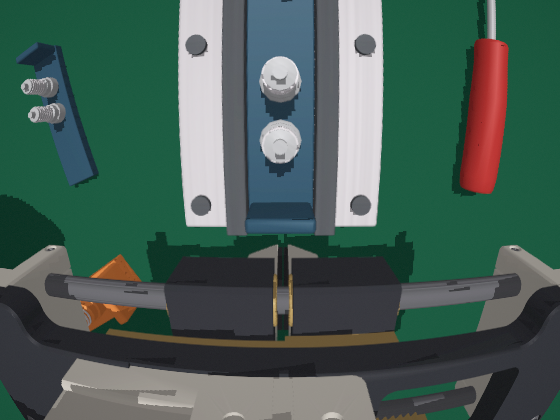

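The tab centre at (280,225) lines up with the finger gap at (283,290), square to the channel. Pushing slowly.

Call:
step_arm(
  increments=[
    {"delta_pos": [0.7, -0.1, 0.1], "dr": [0, 0, 0], "fingers": 1},
    {"delta_pos": [1.3, -0.1, 0.1], "dr": [0, 0, 0], "fingers": 1},
    {"delta_pos": [1.6, -0.1, 0.1], "dr": [0, 0, 0], "fingers": 1},
    {"delta_pos": [1.9, -0.1, 0.1], "dr": [0, 0, 0], "fingers": 1},
    {"delta_pos": [2.2, -0.1, 0.1], "dr": [0, 0, 0], "fingers": 1},
  ],
)

```text
time: 2.7
tool_pos: [0.5478, -0.0503, 0.0383]
tool_rot: [3.14, 0.001, 1.509]
contact_force: [-0.3, -6.3, 3.6]
opening: 0.0004
grip_force: 2.7
```

Call:
step_arm(
  increments=[
    {"delta_pos": [0.3, 0, 0], "dr": [0, 0, 0], "fingers": 1},
    {"delta_pos": [0.6, 0, 0], "dr": [0, 0, 0], "fingers": 1},
    {"delta_pos": [0.9, 0, 0], "dr": [0, 0, 0], "fingers": 1},
    {"delta_pos": [1.2, 0, 0], "dr": [0, 0, 0], "fingers": 1},
    {"delta_pos": [1.5, 0, 0], "dr": [0, 0, 0], "fingers": 1},
  ],
)

```text
time: 3.32
tool_pos: [0.5488, -0.0354, 0.0383]
tool_rot: [3.14, 0.001, 1.509]
contact_force: [-1.1, -5.6, 5.0]
opening: 0.0009
grip_force: 2.7
```

```bash
python3 -c "
from h import *
s=robot.observe();print(s['contact_force'].round(2),bed(s['tool_pos']).round(4),s['tool_pos'],s['tool_rot']);delta(world(-.001,-.0845,.038),86.4)"
```

```text
[-1.14 -5.62  4.99] [-0.001  -0.1032] [ 0.54880629 -0.0353977   0.03825726] [3.14010422e+00 1.05393736e-03 1.50859984e+00]
dcm [ 1.87 -0.    0.02] dr [0.1 0.1 0. ]
```

Call:
step_arm(
  increments=[
    {"delta_pos": [0.3, 0, 0], "dr": [0, 0, 0], "fingers": 1},
    {"delta_pos": [0.6, 0, 0], "dr": [0, 0, 0], "fingers": 1},
    {"delta_pos": [0.9, 0, 0], "dr": [0, 0, 0], "fingers": 1},
    {"delta_pos": [1.1, 0, 0], "dr": [0, 0, 0], "fingers": 1},
    {"delta_pos": [1.2, 0, 0], "dr": [0, 0, 0], "fingers": 1},
  ],
)

```text
time: 3.95
tool_pos: [0.5495, -0.0234, 0.0383]
tool_rot: [3.14, 0.001, 1.509]
contact_force: [0.1, -5.2, 4.0]
opening: 0.0004
grip_force: 2.7
```

Call:
step_arm(
  increments=[
    {"delta_pos": [0.1, 0, 0], "dr": [0, 0, 0], "fingers": 1},
    {"delta_pos": [0.2, 0, 0], "dr": [0, 0, 0], "fingers": 1},
    {"delta_pos": [0.3, 0, 0], "dr": [0, 0, 0], "fingers": 1},
    {"delta_pos": [0.35, 0, 0], "dr": [0, 0, 0], "fingers": 1},
    {"delta_pos": [0.4, 0, 0], "dr": [0, 0, 0], "fingers": 1},
  ],
)

```text
time: 4.58
tool_pos: [0.5498, -0.0195, 0.0383]
tool_rot: [3.14, 0.001, 1.509]
contact_force: [-0.8, -5.7, 4.7]
opening: 0.0006
grip_force: 2.7
```

Call:
step_arm(
  increments=[
    {"delta_pos": [0.05, 0, 0], "dr": [0, 0, 0], "fingers": 1},
    {"delta_pos": [0.1, 0, 0], "dr": [0, 0, 0], "fingers": 1},
    {"delta_pos": [0.15, 0, 0], "dr": [0, 0, 0], "fingers": 1},
    {"delta_pos": [0.2, 0, 0], "dr": [0, 0, 0], "fingers": 1},
    {"delta_pos": [0.2, 0, 0], "dr": [0, 0, 0], "fingers": 1},
  ],
)

```text
time: 5.2
tool_pos: [0.5498, -0.0191, 0.0383]
tool_rot: [3.14, 0.003, 1.509]
contact_force: [-2.3, -11.5, 5.6]
opening: 0.0001
grip_force: 6.5
```

Call:
step_arm(
  increments=[
    {"delta_pos": [0.05, 0, 0], "dr": [0, 0, 0], "fingers": 1},
    {"delta_pos": [0.1, 0, 0], "dr": [0, 0, 0], "fingers": 1},
    {"delta_pos": [0.15, 0, 0], "dr": [0, 0, 0], "fingers": 1},
    {"delta_pos": [0.15, 0, 0], "dr": [0, 0, 0], "fingers": 1},
    {"delta_pos": [0.15, 0, 0], "dr": [0, 0, 0], "fingers": 1},
  ],
)

```text
time: 5.82
tool_pos: [0.5498, -0.019, 0.0383]
tool_rot: [3.14, 0.005, 1.509]
contact_force: [-2.9, -18.9, 5.6]
opening: 0.0003
grip_force: 9.8
```

```bash
python3 -c "
from h import *
s=robot.observe();print(s['contact_force'].round(2),bed(s['tool_pos']).round(4),s['torque'].round(2))
im=viewer.read_camera('top')
a=viewer.read_camera('side')[180:265,235:345]
t=im[165:245,265:395]
c=np.zeros((290,800,3),np.uint8);b=cv2.resize(t,None,fx=3.3,fy=3.3,interpolation=2);c[:b.shape[0],:b.shape[1]]=b
d=cv2.resize(a,None,fx=3.3,fy=3.3,interpolation=2);c[:d.shape[0],432:432+d.shape[1]]=d
cv2.imwrite('pics/c2.png',c[:,:,::-1])"
```

```text
[ -2.91 -18.91   5.55] [-0.001  -0.0868] [-3.15  0.31  0.01]
```

View pics/c2.png

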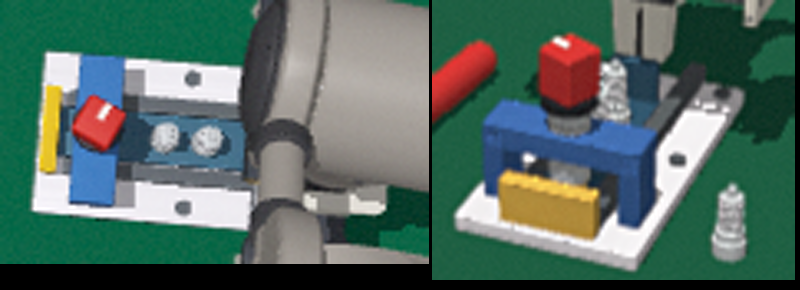

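The carrier is home: the force rose to 19 N with no further motion, and the bare blue tongue is under the clamp at crop (66,130). Next I'll back off, rise and go over to the knob.

Call:
step_arm(
  increments=[
    {"delta_pos": [-0.5, 0, 0], "dr": [0, 0, 0], "fingers": 1},
    {"delta_pos": [-2, 0, 0], "dr": [0, 0, 0], "fingers": 1},
    {"delta_pos": [-3, 0, -4], "dr": [0, 0, 10], "fingers": 0.5},
    {"delta_pos": [-3, 0, -9], "dr": [0, 0, 0], "fingers": 0},
    {"delta_pos": [-3, 0, -14], "dr": [0, 0, -10], "fingers": -1},
  ],
)

```text
time: 6.55
tool_pos: [0.5471, -0.0456, 0.1788]
tool_rot: [-3.141, -0.001, 1.688]
contact_force: [0.9, 0.0, -0.7]
opening: 0.0258
grip_force: 0.0
```

```bash
python3 -c "
from h import *
delta([.561,.113,.19],-122)"
```

```text
dcm [15.59  3.24 -1.11] dr [ 0.000e+00 -1.000e-01 -1.413e+02]
```

Call:
step_arm(
  increments=[
    {"delta_pos": [0, 0, -1.1], "dr": [0, 0, -10.5], "fingers": -1},
    {"delta_pos": [4, 0.8, -1.1], "dr": [0, 0, -21], "fingers": -1},
    {"delta_pos": [8, 1.6, -1.1], "dr": [0, 0, -31.5], "fingers": -1},
    {"delta_pos": [12, 2.4, -1.1], "dr": [0, 0, -42], "fingers": -1},
    {"delta_pos": [15.6, 3.2, -1.1], "dr": [0, 0, -52], "fingers": -1},
  ],
)

```text
time: 7.18
tool_pos: [0.5617, 0.1145, 0.1884]
tool_rot: [-3.142, -0.001, 2.597]
contact_force: [1.2, 0.0, -0.4]
opening: 0.0754
grip_force: 0.0
```

Call:
step_arm(
  increments=[
    {"delta_pos": [0, 0, 0], "dr": [0, 0, -10.5], "fingers": -1},
    {"delta_pos": [0, 0, 0], "dr": [0, 0, -21], "fingers": -1},
    {"delta_pos": [0, 0, 0], "dr": [0, 0, -31.5], "fingers": -1},
    {"delta_pos": [0, 0, 0], "dr": [0, 0, -42], "fingers": -1},
    {"delta_pos": [0, 0, 0], "dr": [0, 0, -52], "fingers": -1},
  ],
)

```text
time: 7.8
tool_pos: [0.5616, 0.1132, 0.1883]
tool_rot: [3.141, -0.001, -2.779]
contact_force: [0.1, -0.1, -0.6]
opening: 0.0918
grip_force: 0.0
```

```bash
python3 -c "
from h import *
delta([.561,.113,.19],-122);print(robot.observe()['qpos'].round(2))"
```

```text
dcm [ 0.06  0.01 -0.17] dr [  0.1  -0.  -37.2]
[ 0.06  0.46  1.45  0.    1.23 -1.87]
```

```bash
cat >> h.py <<'E'
def snap(f):
    p=viewer.camera_params("wrist"); im=viewer.read_camera("wrist"); cv2.imwrite(f"pics/{f}.png",im[:,:,::-1]); np.savez(f+".npz",K=p["K"],T=p["T"])
def wray(f,u,v):
    z=np.load(f+".npz"); K,T=z["K"],z["T"]; a=np.array([u-K[0,2],v-K[1,2]])/K[0,0]; r=np.linalg.norm(a)
    d=np.r_[a/r*np.sin(r),np.cos(r)]; return T[:3,3],T[:3,:3]@d
def wonz(f,u,v,z):
    o,d=wray(f,u,v); return o+d*(z-o[2])/d[2]
E
python3 -c "
from h import *
snap('w2')"
```

Call:
step_arm(
  increments=[
    {"delta_pos": [0, 0, 0], "dr": [0, 0, -10], "fingers": -1},
    {"delta_pos": [0, 0, 0], "dr": [0, 0, -20], "fingers": -1},
    {"delta_pos": [0, 0, 0], "dr": [0, 0, -30], "fingers": -1},
    {"delta_pos": [0, 0, 0], "dr": [0, 0, -37], "fingers": -1},
    {"delta_pos": [0, 0, 0], "dr": [0, 0, -37], "fingers": -1},
  ],
)

```text
time: 8.48
tool_pos: [0.5617, 0.1131, 0.1885]
tool_rot: [3.141, -0.0, -2.142]
contact_force: [0.0, -0.6, -0.7]
opening: 0.0919
grip_force: 0.0
```

```bash
python3 -c "
from h import *
snap('w3')
a=cv2.imread('pics/w2.png');b=cv2.imread('pics/w3.png')
cv2.imwrite('pics/w23.png',np.hstack([cv2.resize(x[120:420,140:440],(400,400),interpolation=2) for x in (a,b)]))
for i in (a,b):
    h=cv2.cvtColor(i,cv2.COLOR_BGR2HSV); m=cv2.inRange(h,(0,140,120),(8,255,255))|cv2.inRange(h,(174,140,120),(180,255,255))
    n,l,s,c=cv2.connectedComponentsWithStats(m); print([(s[j].tolist(),c[j].round(1).tolist()) for j in range(1,n) if s[j,4]>300])"
```

```text
[([473, 112, 87, 142, 7876], [526.3, 178.3]), ([262, 186, 48, 55, 1418], [286.3, 212.7]), ([120, 227, 51, 35, 897], [141.8, 243.4])]
[([109, 125, 55, 87, 1703], [135.0, 165.2]), ([268, 193, 39, 46, 667], [286.8, 206.8])]
```

View pics/w23.png

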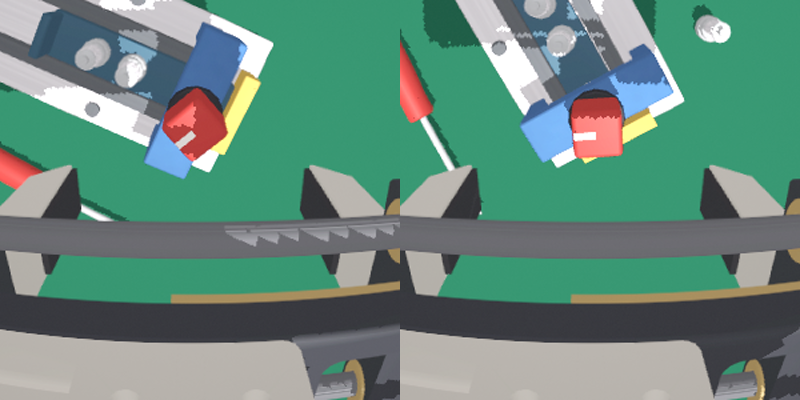

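The knob's top face is centred at (288.5,223) in w3 and about (286,220) in w2. In w3 it stands nearly square to the fingers, and its white mark is at crop (585,136). Triangulating.

```bash
python3 -c "
from h import *
A=np.zeros((3,3));b=np.zeros(3)
for f,u,v in (('w2',286.2,219.8),('w3',288.5,222.8)):
    print(wonz(f,u,v,.12).round(4)); o,d=wray(f,u,v);M=np.eye(3)-np.outer(d,d);A+=M;b+=M@o
print(np.linalg.solve(A,b).round(4))
q=[wonz('w3',(x-400)/1.3333+140,y/1.3333+120,.12) for x,y in ((574,117),(622,115),(622,155.5),(575,157.5))]
for i in range(4):
    e=q[(i+1)%4]-q[i]; print(q[i].round(4),np.linalg.norm(e).round(4),np.degrees(np.arctan2(e[1],e[0])).round(1))
print(np.mean(q,0))
delta([.5615,.113,.108-.0188],np.degrees(robot.observe()['tool_rot'][2]))
"
```

```text
[0.5601 0.1153 0.12  ]
[0.5596 0.1161 0.12  ]
[0.5588 0.1148 0.1243]
[0.5644 0.0994 0.12  ] 0.0261 149.7
[0.5419 0.1125 0.12  ] 0.0235 58.5
[0.5542 0.1326 0.12  ] 0.0263 -30.2
[0.5769 0.1194 0.12  ] 0.0236 -122.1
[0.55932841 0.11595295 0.12      ]
dcm [0.02 0.01 9.93] dr [ 0. -0. -0.]
```

Knob axis is at (0.5597, 0.1153), top z about 0.12, yaw about 59°, all consistent with the bed fit. Descending, then gripping.

```bash
python3 -c "
from h import *
delta([.5597,.1153,.0915],-121)"
```

```text
dcm [-0.07  0.28  9.7 ] dr [ 0.  -0.  -1.8]
```

Call:
step_arm(
  increments=[
    {"delta_pos": [-0.1, 0.3, 2], "dr": [0, 0, -1.8], "fingers": -1},
    {"delta_pos": [-0.1, 0.3, 5], "dr": [0, 0, -1.8], "fingers": -1},
    {"delta_pos": [-0.1, 0.3, 8], "dr": [0, 0, -1.8], "fingers": -1},
    {"delta_pos": [-0.1, 0.3, 9.5], "dr": [0, 0, -1.8], "fingers": -0.5},
    {"delta_pos": [-0.1, 0.3, 9.7], "dr": [0, 0, -1.8], "fingers": 0},
  ],
  newtons=15,
)

```text
time: 9.15
tool_pos: [0.5595, 0.1156, 0.0911]
tool_rot: [3.14, -0.001, -2.109]
contact_force: [0.2, -0.1, -0.1]
opening: 0.0764
grip_force: 0.0
```

Call:
step_arm(
  increments=[
    {"delta_pos": [0, 0, 0], "dr": [0, 0, 0], "fingers": 0.3},
    {"delta_pos": [0, 0, 0], "dr": [0, 0, 0], "fingers": 0.4},
    {"delta_pos": [0, 0, 0], "dr": [0, 0, 0], "fingers": 0.6},
    {"delta_pos": [0, 0, 0], "dr": [0, 0, 0], "fingers": 0.8},
    {"delta_pos": [0, 0, 0], "dr": [0, 0, 0], "fingers": 1},
  ],
)

```text
time: 9.78
tool_pos: [0.5592, 0.1162, 0.0919]
tool_rot: [3.14, 0.0, -2.108]
contact_force: [-2.4, 3.0, 5.2]
opening: 0.028
grip_force: 14.9
```

```bash
python3 -c "
from h import *
s=robot.observe();print(s['contact_force'].round(2),s['torque'].round(3),s['tool_pos'],s['tool_rot'],s['opening'],s['qpos'].round(2))"
```

```text
[-2.36  3.05  5.15] [0.551 0.15  0.022] [0.55921613 0.11624026 0.09188883] [ 3.13988484e+00  1.71595282e-04 -2.10822015e+00] 0.02804696070140553 [ 0.07  0.56  1.57  0.    1.01 -2.53]
```

Gripped at 28 mm across. I'll raise the tool 1 mm, recentre, squeeze to 60 N and start turning clockwise (tool +z).

Call:
step_arm(
  increments=[
    {"delta_pos": [0, 0.06, -0.1], "dr": [0, 0, 0], "fingers": 1},
    {"delta_pos": [0, 0.06, -0.1], "dr": [0, 0, 0], "fingers": 1},
    {"delta_pos": [0, 0.06, -0.1], "dr": [0, 0, 5], "fingers": 1},
    {"delta_pos": [0, 0.06, -0.1], "dr": [0, 0, 13], "fingers": 1},
    {"delta_pos": [0, 0.06, -0.1], "dr": [0, 0, 20], "fingers": 1},
  ],
  newtons=60,
)

```text
time: 10.4
tool_pos: [0.5596, 0.1158, 0.0921]
tool_rot: [-3.141, -0.0, -2.461]
contact_force: [3.4, 0.6, -6.8]
opening: 0.0277
grip_force: 59.9
```

```bash
cat >> h.py <<'E'
def st():
    s=robot.observe();print(s['time'],'F',s['contact_force'].round(2),'M',s['torque'].round(3),'p',s['tool_pos'].round(4),'yaw',np.degrees(s['tool_rot'][2]).round(2),'grip',round(float(s['grip_force']),1),round(float(s['opening']),4),'q6',s['qpos'][5].round(3),'e6',s['joint_efforts'][5].round(3))
E
python3 -c "
from h import *
st()"
```

```text
10.4 F [ 3.41  0.57 -6.8 ] M [ 0.242 -0.628  0.031] p [0.5596 0.1158 0.0921] yaw -141.0 grip 59.9 0.0277 q6 -2.181 e6 -1.169
```

Call:
step_arm(
  increments=[
    {"delta_pos": [0, 0, 0.06], "dr": [0, 0, 9], "fingers": 1},
    {"delta_pos": [0, 0, 0.06], "dr": [0, 0, 18], "fingers": 1},
    {"delta_pos": [0, 0, 0.06], "dr": [0, 0, 27], "fingers": 1},
    {"delta_pos": [0, 0, 0.06], "dr": [0, 0, 36], "fingers": 1},
    {"delta_pos": [0, 0, 0.06], "dr": [0, 0, 45], "fingers": 1},
  ],
)

```text
time: 11.02
tool_pos: [0.5601, 0.1145, 0.092]
tool_rot: [-3.139, 0.001, 3.036]
contact_force: [2.1, -5.6, -4.5]
opening: 0.0277
grip_force: 59.9
```

Call:
step_arm(
  increments=[
    {"delta_pos": [0, 0, 0], "dr": [0, 0, 4], "fingers": 1},
    {"delta_pos": [0, 0, 0], "dr": [0, 0, 8], "fingers": 1},
    {"delta_pos": [0, 0, 0], "dr": [0, 0, 12], "fingers": 1},
    {"delta_pos": [0, 0, 0], "dr": [0, 0, 16], "fingers": 1},
    {"delta_pos": [0, 0, 0], "dr": [0, 0, 20], "fingers": 1},
  ],
)

```text
time: 11.65
tool_pos: [0.5599, 0.1139, 0.092]
tool_rot: [-3.139, 0.002, 2.69]
contact_force: [1.5, -5.3, -3.5]
opening: 0.0276
grip_force: 59.9
```

```bash
python3 -c "
from h import *
st()"
```

```text
11.65 F [ 1.46 -5.3  -3.49] M [-1.155 -0.403  0.121] p [0.5599 0.1139 0.092 ] yaw 154.11 grip 59.9 0.0276 q6 -1.048 e6 -0.677
```

85° turned freely. From here I go in 7.5° bites with a torque reading after each.

Call:
step_arm(
  increments=[
    {"delta_pos": [-0.02, -0.05, 0], "dr": [0, 0, 1.5], "fingers": 1},
    {"delta_pos": [-0.04, -0.09, 0], "dr": [0, 0, 3], "fingers": 1},
    {"delta_pos": [-0.04, -0.09, 0], "dr": [0, 0, 4.5], "fingers": 1},
    {"delta_pos": [-0.04, -0.09, 0], "dr": [0, 0, 6], "fingers": 1},
    {"delta_pos": [-0.04, -0.09, 0], "dr": [0, 0, 7.5], "fingers": 1},
  ],
)

```text
time: 12.28
tool_pos: [0.5597, 0.1137, 0.0921]
tool_rot: [-3.14, 0.002, 2.56]
contact_force: [2.1, -6.7, -4.2]
opening: 0.0275
grip_force: 59.9
```

```bash
python3 -c "
from h import *
st()"
```

```text
12.275 F [ 2.05 -6.68 -4.19] M [-1.001 -0.443  0.089] p [0.5597 0.1137 0.0921] yaw 146.67 grip 59.9 0.0275 q6 -0.92 e6 -0.219
```

Call:
step_arm(
  increments=[
    {"delta_pos": [0, 0, 0], "dr": [0, 0, 1.5], "fingers": 1},
    {"delta_pos": [0, 0, 0], "dr": [0, 0, 3], "fingers": 1},
    {"delta_pos": [0, 0, 0], "dr": [0, 0, 4.5], "fingers": 1},
    {"delta_pos": [0, 0, 0], "dr": [0, 0, 6], "fingers": 1},
    {"delta_pos": [0, 0, 0], "dr": [0, 0, 7.5], "fingers": 1},
  ],
)

```text
time: 12.9
tool_pos: [0.5597, 0.1135, 0.0921]
tool_rot: [-3.14, 0.002, 2.43]
contact_force: [1.2, -8.0, -3.9]
opening: 0.0278
grip_force: 60.1
```

```bash
python3 -c "
from h import *
st()"
```

```text
12.9 F [ 1.23 -7.98 -3.88] M [-1.139 -0.407  0.642] p [0.5597 0.1135 0.0921] yaw 139.25 grip 60.1 0.0278 q6 -0.79 e6 0.357
```

The knob went stiff: torque rose from 0.09 to 0.64 N m between yaw 146.7 and 139.3, so onset is about 143°. The target is yaw about 98°, so 41° more, sinking about 0.8 mm.

Call:
step_arm(
  increments=[
    {"delta_pos": [0, 0, 0], "dr": [0, 0, 2], "fingers": 1},
    {"delta_pos": [0, 0, 0.01], "dr": [0, 0, 4], "fingers": 1},
    {"delta_pos": [0, 0, 0.01], "dr": [0, 0, 6], "fingers": 1},
    {"delta_pos": [0, 0, 0.02], "dr": [0, 0, 8], "fingers": 1},
    {"delta_pos": [0, 0, 0.02], "dr": [0, 0, 10], "fingers": 1},
  ],
)

```text
time: 13.52
tool_pos: [0.5594, 0.1133, 0.0919]
tool_rot: [-3.139, 0.002, 2.256]
contact_force: [1.8, -7.8, -2.5]
opening: 0.028
grip_force: 60.1
```

```bash
python3 -c "
from h import *
st()"
```

```text
13.525 F [ 1.75 -7.82 -2.46] M [-1.298 -0.238  0.683] p [0.5594 0.1133 0.0919] yaw 129.25 grip 60.1 0.028 q6 -0.616 e6 0.313
```

Call:
step_arm(
  increments=[
    {"delta_pos": [0, 0, 0.01], "dr": [0, 0, 3], "fingers": 1},
    {"delta_pos": [0, 0, 0.01], "dr": [0, 0, 6], "fingers": 1},
    {"delta_pos": [0, 0, 0.02], "dr": [0, 0, 9], "fingers": 1},
    {"delta_pos": [0, 0, 0.02], "dr": [0, 0, 12], "fingers": 1},
    {"delta_pos": [0, 0, 0.03], "dr": [0, 0, 15], "fingers": 1},
  ],
)

```text
time: 14.15
tool_pos: [0.559, 0.113, 0.0917]
tool_rot: [-3.139, 0.003, 1.994]
contact_force: [-0.6, -8.6, -0.6]
opening: 0.028
grip_force: 60.1
```

```bash
python3 -c "
from h import *
st()"
```

```text
14.15 F [-0.62 -8.59 -0.65] M [-1.453  0.104  0.718] p [0.559  0.113  0.0917] yaw 114.22 grip 60.1 0.028 q6 -0.353 e6 0.182
```

Call:
step_arm(
  increments=[
    {"delta_pos": [0, 0, 0.01], "dr": [0, 0, 4], "fingers": 1},
    {"delta_pos": [0, 0, 0.01], "dr": [0, 0, 8], "fingers": 1},
    {"delta_pos": [0, 0, 0.02], "dr": [0, 0, 12], "fingers": 1},
    {"delta_pos": [0, 0, 0.02], "dr": [0, 0, 16], "fingers": 1},
    {"delta_pos": [0, 0, 0.02], "dr": [0, 0, 16], "fingers": 1},
  ],
)

```text
time: 14.78
tool_pos: [0.5586, 0.1129, 0.0914]
tool_rot: [-3.139, 0.004, 1.715]
contact_force: [-2.7, -8.9, -0.2]
opening: 0.0275
grip_force: 60.0
```

```bash
python3 -c "
from h import *
st()"
```

```text
14.775 F [-2.66 -8.91 -0.22] M [-1.618  0.272  0.475] p [0.5586 0.1129 0.0914] yaw 98.26 grip 60.0 0.0275 q6 -0.075 e6 0.801
```

Call:
step_arm(
  increments=[
    {"delta_pos": [0, 0, 0], "dr": [0, 0, 0], "fingers": 0.2},
    {"delta_pos": [0, 0, 0], "dr": [0, 0, 0], "fingers": -0.2},
    {"delta_pos": [0, 0, 0], "dr": [0, 0, 0], "fingers": -0.6},
    {"delta_pos": [0, 0, 0], "dr": [0, 0, 0], "fingers": -0.8},
    {"delta_pos": [0, 0, 0], "dr": [0, 0, 0], "fingers": -1},
  ],
  newtons=10,
)

```text
time: 15.4
tool_pos: [0.5594, 0.1151, 0.0915]
tool_rot: [3.142, 0.0, 1.715]
contact_force: [-0.2, 0.1, -0.9]
opening: 0.0719
grip_force: 0.0
```

Call:
step_arm(
  increments=[
    {"delta_pos": [0, 0, -2], "dr": [0, 0, 0], "fingers": -1},
    {"delta_pos": [0, 0, -5], "dr": [0, 0, 0], "fingers": -1},
    {"delta_pos": [0, 0, -8], "dr": [0, 0, 0], "fingers": -1},
    {"delta_pos": [0, 0, -10], "dr": [0, 0, 0], "fingers": -1},
    {"delta_pos": [0, 0, -10], "dr": [0, 0, 0], "fingers": -1},
  ],
)

```text
time: 16.02
tool_pos: [0.5602, 0.1151, 0.1929]
tool_rot: [3.138, 0.0, 1.714]
contact_force: [0.6, 0.7, -1.1]
opening: 0.0915
grip_force: 0.0
```

```bash
python3 -c "
from h import *
st(); snap('w4')
b=cv2.imread('pics/w4.png')
cv2.imwrite('pics/w4c.png',cv2.resize(b[60:300,120:440],(800,600),interpolation=2))"
```

```text
16.025 F [ 0.56  0.73 -1.14] M [-0.023 -0.101  0.003] p [0.5602 0.1151 0.1929] yaw 98.23 grip 0.0 0.0915 q6 -0.075 e6 -0.0
```

View pics/w4c.png

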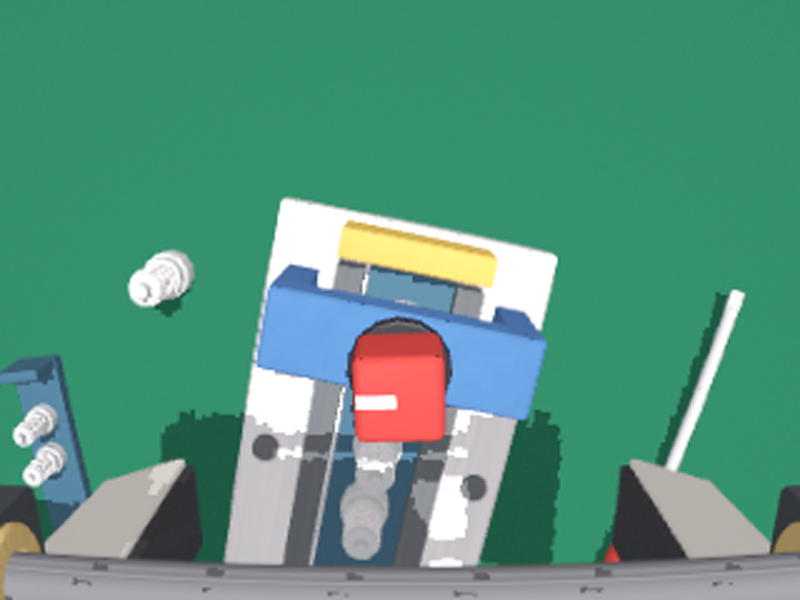

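The picture shows the knob square to the hand with its mark at (376,403), so it did not slip. The blue tongue meets the yellow stop at (410,285), the spare plug stands at (160,278), and the screwdriver has not been disturbed. Handing in.

```bash
python3 -c "
from cell import robot
print(robot.hand_in())"
```

```text
the job is handed in; nothing more can be done
None
```

The job is handed in at about 16 s: the carrier was pushed home against the stop (about 19 N at most), the knob went stiff after roughly 96° and was turned about 45° more (onset good to about 4°), then released with the spare plug, red bin and screwdriver untouched; no verdict came back.

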